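# Feel, then pour the spare motors into the transport case

### The job

Pick up the long open-spouted tin and, with it lifted off the bench, tilt its spout down just a little, until the two spare motors hidden in the back roll forward against the spout ramp, and hold it so for about two seconds without spilling them. Then, with the spout low over the open aluminium transport case, tip the tin further so that both motors roll out into the case, and set the empty tin down upright on the bench.

Things in the scene. Friction and masses are not known exactly. Their poses are not given: they have to be found in the camera images.
- spout_tin: Long steel tin, 140 (x) x 50 (y) x 45 mm tall, 0.2 kg, loose, upright, left or right of the case (a round lidded tin is on the other side). Spout to -x, roughly towards the robot. Origin under its bottom, 55 mm from the back, 85 from the spout end; z up. Parallel sides, grip across y. Cover from back to x -20. Inside: floor 3 mm up, to x -40, then a 28 degree ramp up to the lip (x -85, z 27).
- motor_a: Front motor of two: loose black cylinder, 26 mm diameter, 38 long, 45 g, lying across the tin (axis y), hidden under its cover at the start. Origin at its centre. In the tin's frame it starts at x 0, and rests at about x -37 mm once rolled forward to the ramp. The motors roll at a few degrees of tilt, stay in up to 20 degrees, and roll out beyond 28 (surely at 45 to 50).
- motor_b: Rear motor, same as motor_a, behind it in the tin: starts at about x 34 mm in the tin's frame; rolled forward it rests against motor_a at about x -11 mm. Also hidden under the cover at the start.
- case_floor (a point): Centre of the inner floor, 12 mm above the bench, of the open half of a grey aluminium transport case with cam locks, fixed to the bench in the middle: 200 (x) x 180 (y) x 50 mm tall outside, walls 5 mm, rising 38 mm above this point. z up, x and y along its sides.
Things that resemble listed ones, but are neither listed nor needed, are in the scene too. Leave any purple or red look-alike of the spout_tin alone.

How it is judged:
On the way, in this order (a step that is already met when the one before it is completed fails the run):
1. the tin is lifted clear (over 20 mm), tilted spout down by 3 to 25 degrees, and both motors have rolled forward against the ramp and rest inside, for 1 s (height (world z) of spout_tin above 0.02 m and angle between spout_tin's own z axis and vertical between 0.05 and 0.44 rad and x of motor_a in the frame of spout_tin between -0.07 and -0.025 m and x of motor_b in the frame of spout_tin between -0.07 and 0.002 m and z of motor_a in the frame of spout_tin between 0 and 0.045 m and z of motor_b in the frame of spout_tin between 0 and 0.045 m), for 1 s.
2. both motors have rolled out of the tin into the case (x of motor_a in the frame of case_floor between -0.095 and 0.095 m and y of motor_a in the frame of case_floor between -0.085 and 0.085 m and z of each of motor_a, motor_b in the frame of case_floor below 0.04 m and x of motor_b in the frame of case_floor between -0.095 and 0.095 m and y of motor_b in the frame of case_floor between -0.085 and 0.085 m and distance between each of motor_a, motor_b and spout_tin above 0.06 m), for 0.2 s.
At the end, for the whole second after the job is handed in: Both motors lie at rest inside the case's walls on its floor (centre less than 40 mm above it), and the tin stands upright (within 10 degrees) and still with its bottom on the bench (within 8 mm), released (x of motor_a in the frame of case_floor between -0.095 and 0.095 m and y of motor_a in the frame of case_floor between -0.085 and 0.085 m and z of each of motor_a, motor_b in the frame of case_floor below 0.04 m and x of motor_b in the frame of case_floor between -0.095 and 0.095 m and y of motor_b in the frame of case_floor between -0.085 and 0.085 m and height (world z) of spout_tin between -0.005 and 0.008 m and angle between spout_tin's own z axis and vertical below 0.17 rad and linear speed of spout_tin below 0.02 m/s and linear speed of each of motor_a, motor_b below 0.1 m/s); the robot touches nothing.
It fails at once if a motor is dropped from a height: it has left the tin more than 160 mm above the bench ((distance between motor_a and spout_tin above 0.115 m and height (world z) of motor_a above 0.16 m) or (distance between motor_b and spout_tin above 0.115 m and height (world z) of motor_b above 0.16 m)).
It also fails if it takes over 67 s, if anything falls off the work surface, if the arm or the gripper's body presses on something with over 40 N, if the wrist force passes 120 N, or if a joint passes its speed limit or range.

### The arm

A 6-joint arm with a two-finger parallel gripper is mounted at the origin on the work surface. World frame = base frame: x ahead of the robot, y to its left, z up, the work surface at z = 0. Lengths are in m, angles in rad, forces in N, time in s.
With the tool pointing down it reaches from about 0.3 to 0.825 m from the base axis. Payload 5.4 kg.
Tool frame: the origin (TCP) lies midway between the tips of the shut fingers; the grasp point (between the pads) lies 19 mm behind it; z points along the fingers, y is the line along which they close (so a half turn about z gives the same grasp; the last joint's range is limited). The gripper opens to 92 mm and grips with 3 to 60 N. Pads are 20 mm wide; open, the fingers measure 128 mm over their backs; the gripper's body (75 mm by 189 mm) begins 69 mm behind the grasp point.
Start: joints at [0.964, 0.158, 1.597, -0, 1.386, -0.21], TCP at [0.222, 0.53, 0.215] pointing down, gripper open.
Joint ranges: [-2.91, 2.91], [-0.94, 2.29], [0.18, 2.7], [-1.29, 4.43], [0.17, 2.64], [-3, 3]. Speed limits (rad/s): [2.57, 2.57, 3.14, 3.14, 3.14, 3.14].

### API

Orientations are given as a 3x3 rotation matrix whose columns are the frame's x, y, z axes.
In Python, from rig import r, optics gives the robot as it stands.
- The arm moves only by the tool send_rows, never from a script. Its argument "commands" is a list of rows, each a list of 7 numbers: the turn, a rotation vector about the world's x, y, z in rad, then the shift along the world's x, y, z in cm, then the opening, from -1 (shut) to 1 (fully open), so that 0 is half open. A call has 1 to 20 rows; each row shifts and turns the commanded pose from where the row before left it; what a row does not reach is not made up. A row lasts 1/10 s, in which the tool goes at most 50 mm and 8.59 degrees, less where a joint would pass 70% of its speed; a pose out of reach is approached as far as the arm can. A call with a gripper value outside its range is refused whole. The fingers move at their own pace and stop on an object; the grip force is fixed at half the most. Time passes only in rows, so rows that do not move let the fingers close. It gives the time, the measured TCP pose, the force, the opening and the grip force at its end, in the units of the state.
- r.state(): the state, without advancing time (a new reading comes with each control period).
- optics.grab_frame(name): name is "scene" or "top" or "wrist"; returns the picture (384x512x3 uint8, red, green, blue); there is no depth.
- optics.camera_info(name): a dict with "camera_matrix" (3x3 intrinsics, pixels), "rvec" (rotation vector, rad) and "tvec" (3), from world to camera coordinates, as OpenCV has them. Camera axes: x right, y down, z forward; pixel columns grow to the right and rows downward; lengths in m; the calibration is good to about 2 mm. A picture is of the moment at which its call begins: read the wrist's pose just before it. camera_info takes no time and is no camera call; for the wrist camera it gives the pose at the moment of the call.
- r.hand_in(): hands the job in; it is judged then, once.
Trained networks look in the newest picture that a camera, given by its name, has taken for a name from the list of things; names that differ only in an ending like _2 or _b are one class to them, and where a whole thing is asked for, a point or a joint stands for the part that bears it (a point fixed in the world has none). Each returns a list of dicts, best first, with "score" (0 to 1); they miss things now and then, are a little off and sometimes report something else, mostly with a low value. They report only what shows in the picture. A call takes as long as a camera call. They do not tell look-alikes from the thing itself.
- optics.trace(camera, query): "pixels" (384x512 bool, what is visible of it) and "uv" ([column, row] in pixels, amid what is visible of it).
- optics.tip_of(camera, query): "uv" ([column, row] in pixels: a listed point, or the origin of a listed thing).
The state is a dict: "time": time; "q": joint angles; "joint_velocities": joint speeds; "joint_efforts": joint torques, N m; "tcp_pos": TCP position; "orientation": TCP orientation; "force": force on the tool from outside, world axes, zero at the start; "torque": the same for the moment, N m; "grip_width": finger opening in m; "grasp_force": force on a finger pad.
Only numpy, scipy, OpenCV 4.12 (cv2) and the standard library are available. Lean on these libraries where they do the work, as an engineer would, in place of code of your own. Each camera call takes 0.05 s, during which the arm holds its last target. There are 200 camera calls.

## Working session

There is one attempt and no reset: what is moved stays moved. The work goes in short steps, Python scripts to look and compute and a tool call to move; the robot and the scene stay as the last step left them, time stands still between calls to the robot, and variables do not carry over. Pictures are saved under pics/ and viewed, at most 10 in all, crops included, and the job is handed in when it is done.

Besides the shell and the picture viewer there is one more tool, called after "Call:" as name(argument=value, ...), one argument or row to a line, values as JSON. send_rows: Moves the arm, as the interface text tells. Its arguments: {"type":"object","properties":{"commands":{"type":"array"}},"required":["commands"]}

```bash
mkdir -p pics
python3 - <<'E'
from rig import r, optics
import cv2,numpy as np
ims=[]
for c in ("top","scene"):
    im=optics.grab_frame(c); cv2.imwrite(f"pics/{c}0.png",im[:,:,::-1])
    i=optics.camera_info(c); print(c,np.round(i["camera_matrix"],1).tolist(),np.round(i["rvec"],3),np.round(i["tvec"],3))
    for q in ("spout_tin","case_floor"):
        print(q,[(np.round(d["uv"]),round(d["score"],2)) for d in optics.tip_of(c,q)])
    print([(np.round(d["uv"]),round(d["score"],2),int(d["pixels"].sum())) for d in optics.trace(c,"spout_tin")])
print(r.state())
E
```

```text
top [[420.4, 0.0, 258.9], [0.0, 420.4, 200.4], [0.0, 0.0, 1.0]] [ 2.09  -2.086  0.255] [0.105 0.492 0.945]
spout_tin [(array([145., 175.]), 0.92), (array([105., 258.]), 0.89), (array([205., 184.]), 0.75), (array([176., 258.]), 0.7)]
case_floor [(array([297., 218.]), 0.87)]
[(array([ 99., 248.]), 0.94, 1646), (array([138., 172.]), 0.76, 1486), (array([199., 188.]), 0.65, 1324), (array([174., 260.]), 0.62, 1372)]
scene [[394.4, 0.0, 249.0], [0.0, 394.4, 185.5], [0.0, 0.0, 1.0]] [ 2.013  1.76  -0.528] [-0.187 -0.367  1.43 ]
spout_tin [(array([302., 153.]), 0.93), (array([348., 210.]), 0.91), (array([353., 149.]), 0.75), (array([295., 210.]), 0.68)]
case_floor [(array([210., 189.]), 0.63)]
[(array([357., 148.]), 0.93, 863), (array([301., 148.]), 0.79, 954), (array([352., 205.]), 0.63, 1059), (array([300., 206.]), 0.6, 859)]
{'time': 0.4, 'q': array([ 9.63873569e-01,  1.58517597e-01,  1.59718619e+00, -8.90645709e-06,
        1.38615797e+00, -2.10081325e-01]), 'joint_velocities': array([ 0.0011708 , -0.00053264, -0.00090456,  0.00043548,  0.00073294,
        0.00122701]), 'joint_efforts': array([ 2.83445621e-05, -3.85077453e+01, -3.21889579e+01,  7.01875216e-02,
        3.28629208e-02, -5.48444780e-05]), 'tcp_pos': array([0.22219672, 0.53022722, 0.21444166]), 'orientation': array([[-9.22287031e-01,  3.86505643e-01, -1.46287889e-04],
       [ 3.86505667e-01,  9.22287004e-01, -2.26034297e-04],
       [ 4.75558873e-05, -2.65009599e-04, -9.99999964e-01]]), 'force': array([0.69225368, 0.69475751, 0.70277916]), 'torque': array([-0.02192561,  0.03249046,  0.02010227]), 'grasp_force': 0.0, 'grip_width': 0.09200998668379022}
```

View pics/top0.png

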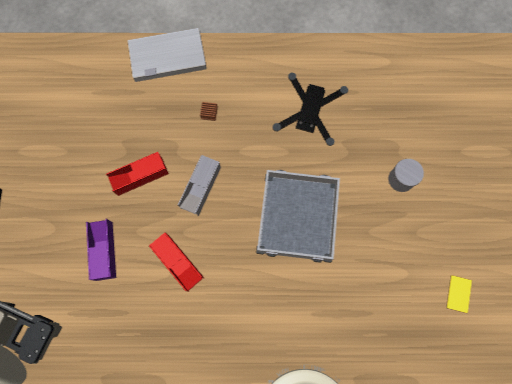

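View pics/scene0.png

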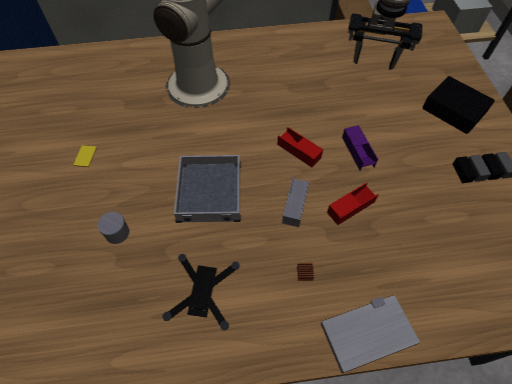

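Four candidates in the top view: red (138,172), red (176,260), purple (99,248) and grey steel (199,188). The grey one fits: it is steel, next to the case, and its open spout faces the robot. I'll fit its pose and confirm it in a crop.

```bash
cat > h.py <<'E'
from rig import r, optics
import cv2,numpy as np
from scipy.optimize import minimize
def P(i,p): return cv2.projectPoints(np.float64(p).reshape(-1,3),i["rvec"],i["tvec"],i["camera_matrix"],None)[0].reshape(-1,2)
def ray(i,uv,z):
    R=cv2.Rodrigues(i["rvec"])[0]; c=-R.T@np.ravel(i["tvec"]); d=R.T@np.linalg.inv(i["camera_matrix"])@np.array([uv[0],uv[1],1.])
    return c+d*(z-c[2])/d[2]
def box(x,y,a,x0=-.085,x1=.055,w=.025,z=(0,.045)):
    c,s=np.cos(a),np.sin(a)
    return np.array([(x+c*u-s*v,y+s*u+c*v,h) for h in z for u,v in((x0,-w),(x1,-w),(x1,w),(x0,w))])
def fit(views,g,bx=box):
    def cost(p):
        t=0
        for i,m in views:
            h=cv2.convexHull(P(i,bx(*p)).astype(np.float32)); k=np.zeros(m.shape,np.uint8)
            cv2.fillConvexPoly(k,np.int32(np.round(h*16)),1,shift=4)
            t+=1-(k.astype(bool)&m).sum()/(k.astype(bool)|m).sum()
        return t
    s=minimize(cost,g,method="Nelder-Mead",options=dict(initial_simplex=np.array([g]*4)+np.vstack([np.zeros(3),np.diag([.015,.015,.2])]),xatol=1e-5,fatol=1e-5))
    return s.x,s.fun
E
python3 - <<'E'
from h import *
V=[]
for c,n in (("top",(199,188)),("scene",(295,205))):
    im=optics.grab_frame(c); i=optics.camera_info(c)
    D=optics.trace(c,"spout_tin"); 
    d=min(D,key=lambda d:np.hypot(*(np.array(d["uv"])-n))); print(d["uv"],d["score"])
    V.append((i,d["pixels"].astype(bool)))
    if c=="top":
        ti=im
        g=ray(i,d["uv"],.03); cf=ray(i,optics.tip_of(c,"case_floor")[0]["uv"],.012)
        A,B=ray(i,(187,207),.03),ray(i,(211,160),.03)
    else: si=im
print("case",cf)
a=np.arctan2(*(B-A)[1::-1]); print("guess",g,a)
g=[g[0]+.01,g[1],a]
for v in ([V[0]],[V[1]],V): print(fit(v,g))
p,_=fit(V,g)
out=[]
for (i,m),im,n in zip(V,(ti,si),((199,188),(295,205))):
    k=6; s=cv2.resize(im[:,:,::-1],None,fx=k,fy=k,interpolation=cv2.INTER_CUBIC)
    for x,y in P(i,box(*p)): cv2.circle(s,(int((x+.5)*k),int((y+.5)*k)),3,(0,255,0),-1)
    x,y=n; out.append(s[(y-40)*k:(y+40)*k,(x-33)*k:(x+33)*k])
cv2.imwrite("pics/crop.png",np.hstack(out))
E
```

```text
[198.3, 187.4] 0.87Traceback (most recent call last):
  File "<stdin>", line 10, in <module>
IndexError: list index out of range
```

Run:
```python
from h import *
V=[]
for c,n in (("top",(199,188)),("scene",(295,205))):
    im=optics.grab_frame(c); i=optics.camera_info(c)
    D=optics.trace(c,"spout_tin"); 
    d=min(D,key=lambda d:np.hypot(*(np.array(d["uv"])-n))); print(d["uv"],d["score"])
    V.append((i,d["pixels"].astype(bool)))
    if c=="top":
        ti=im
        g=ray(i,d["uv"],.03); print("case",ray(i,(297,218),.012))
        print("rim",[np.round(ray(i,u,.05),3) for u in((266,171),(339,178),(332,261),(258,252))])
        A,B=ray(i,(187,207),.03),ray(i,(211,160),.03)
    else: si=im
a=np.arctan2(*(B-A)[1::-1]); print("guess",g,a)
g=[g[0]+.01,g[1],a]
for v in ([V[0]],[V[1]],V): print(fit(v,g))
p,_=fit(V,g)
out=[]
for (i,m),im,n in zip(V,(ti,si),((199,188),(295,205))):
    k=6; s=cv2.resize(im[:,:,::-1],None,fx=k,fy=k,interpolation=cv2.INTER_CUBIC)
    for x,y in P(i,box(*p)): cv2.circle(s,(int((x+.5)*k),int((y+.5)*k)),3,(0,255,0),-1)
    x,y=n; out.append(s[(y-40)*k:(y+40)*k,(x-33)*k:(x+33)*k])
cv2.imwrite("pics/crop.png",np.hstack(out))
```

```text
[197.2, 189.2] 0.59
case [0.45966104 0.0108072  0.012     ]
rim [array([0.57 , 0.088, 0.05 ]), array([ 0.552, -0.091,  0.05 ]), array([ 0.349, -0.066,  0.05 ]), array([0.37 , 0.107, 0.05 ])]
[296.2, 203.8] 0.73
guess [0.52872475 0.25928149 0.03      ] -0.42539799347622415
(array([ 0.55640328,  0.24942876, -0.39914309]), np.float64(0.13711911357340723))
(array([ 0.55026041,  0.24658895, -0.37252336]), np.float64(0.1997874601487779))
(array([ 0.55385845,  0.24824794, -0.3953626 ]), np.float64(0.34519896496258473))
```

View pics/crop.png

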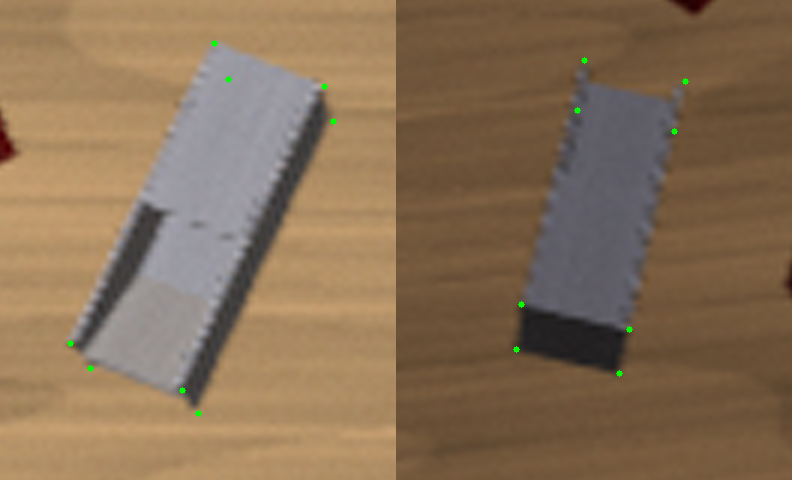

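The crop confirms it: a plain steel tin with its cover at the back and an open ramp towards the robot, and the fitted corners match in both views. Its origin is about (0.554, 0.248) and its yaw -0.40, which already matches the gripper's yaw. The case centre is about (0.46, 0.01). Next I'll move above the tin and check with the wrist camera.

Call:
send_rows(
  commands=[
    [0, 0, 0, 3.2, -2.8, 0, 0.5],
    [0, 0, 0, 3.2, -2.8, 0, 0.5],
    [0, 0, 0, 3.2, -2.8, 0, 0.5],
    [0, 0, 0, 3.2, -2.8, 0, 0.5],
    [0, 0, 0, 3.2, -2.8, 0, 0.5],
    [0, 0, 0, 3.2, -2.8, 0, 0.5],
    [0, 0, 0, 3.2, -2.8, 0, 0.5],
    [0, 0, 0, 3.2, -2.8, 0, 0.5],
    [0, 0, 0, 3.2, -2.8, 0, 0.5],
    [0, 0, 0, 3.2, -2.6, 0, 0.5],
    [0, 0, 0, 0, 0, 0, 0.5],
    [0, 0, 0, 0, 0, 0, 0.5],
  ],
)

```text
time: 1.95
tcp_pos: [0.5424, 0.2519, 0.2144]
orientation: [[-0.922, 0.388, -0.001], [0.388, 0.922, 0.0], [0.001, -0.0, -1.0]]
force: [-0.2, -0.1, -0.6]
grip_width: 0.0689
grasp_force: 0.0
```

Run:
```python
from h import *
s=r.state(); print(s["time"],s["tcp_pos"],s["q"],s["grip_width"],s["orientation"][:,1])
im=optics.grab_frame("wrist"); i=optics.camera_info("wrist")
D=optics.trace("wrist","spout_tin")
print([(np.round(d["uv"]),round(d["score"],2),int(d["pixels"].sum()),im[d["pixels"].astype(bool)].mean(0).round()) for d in D])
g=[.554,.248,-.4]
for d in D:
    m=d["pixels"].astype(bool); c=im[m].mean(0)
    if np.ptp(c)<30: print(fit([(i,m)],g))
k=im[:,:,::-1].copy()
for x,y in P(i,box(*g)): cv2.circle(k,(int(x),int(y)),3,(0,255,0),-1)
cv2.imwrite("pics/w1.png",k)
```

```text
1.95 [0.54238929 0.25188327 0.21435349] [ 2.32640809e-01  2.18029705e-01  1.52929408e+00  4.76196292e-04
  1.39494880e+00 -9.39814450e-01] 0.06887032548056773 [ 3.87966751e-01  9.21673369e-01 -2.25982659e-05]
[(array([411.,   8.]), 0.92, 973, array([70., 37., 85.])), (array([257.,  15.]), 0.67, 3260, array([178.,  43.,  39.])), (array([396., 141.]), 0.63, 6530, array([175.,  43.,  37.])), (array([263., 171.]), 0.58, 4957, array([159., 156., 170.]))]
(array([ 0.55251782,  0.24823776, -0.40330692]), np.float64(0.05001916443081644))
```

View pics/w1.png

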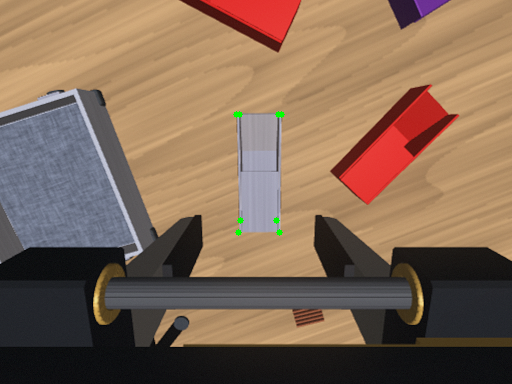

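The wrist view shows the tin at (260,172) centred between the fingers. The fit gives (0.5525, 0.248), yaw -0.403, and the red box's corner at (332,172) is clear. Descending and gripping.

Call:
send_rows(
  commands=[
    [0, 0, 0, 0.1, 0, -3, 0.5],
    [0, 0, 0, 0, 0, -3, 0.5],
    [0, 0, 0, 0, 0, -3, 0.5],
    [0, 0, 0, 0, 0, -3, 0.5],
    [0, 0, 0, 0, 0, -3, 0.5],
    [0, 0, 0, 0, 0, -3, 0.5],
    [0, 0, 0, 0, 0, -2, 0.5],
    [0, 0, 0, 0, 0, -0.3, 0.5],
    [0, 0, 0, 0, 0, 0, 0.5],
    [0, 0, 0, 0, 0, 0, -1],
    [0, 0, 0, 0, 0, 0, -1],
    [0, 0, 0, 0, 0, 0, -1],
    [0, 0, 0, 0, 0, 0, -1],
    [0, 0, 0, 0, 0, 0, -1],
    [0, 0, 0, 0, 0, 0, -1],
  ],
)

```text
time: 3.55
tcp_pos: [0.5443, 0.2527, 0.0131]
orientation: [[-0.922, 0.386, 0.002], [0.386, 0.922, 0.001], [-0.002, 0.002, -1.0]]
force: [-1.0, 1.5, 6.9]
grip_width: 0.05
grasp_force: 30.0
```

Call:
send_rows(
  commands=[
    [0, 0, 0, 0, 0, 1, -1],
    [0, 0, 0, 0, 0, 2, -1],
    [0, 0, 0, 0, 0, 2, -1],
    [0, 0, 0, 0, 0, 2, -1],
    [0, 0, 0, 0, 0, 2, -1],
    [0, 0, 0, 0, 0, 1, -1],
    [-0.012, -0.028, 0, 0, 0, 0, -1],
    [-0.012, -0.028, 0, 0, 0, 0, -1],
    [-0.012, -0.028, 0, 0, 0, 0, -1],
    [-0.012, -0.028, 0, 0, 0, 0, -1],
    [-0.012, -0.028, 0, 0, 0, 0, -1],
    [-0.012, -0.028, 0, 0, 0, 0, -1],
    [-0.012, -0.028, 0, 0, 0, 0, -1],
    [0, 0, 0, 0, 0, 0, -1],
    [0, 0, 0, 0, 0, 0, -1],
    [0, 0, 0, 0, 0, 0, -1],
    [0, 0, 0, 0, 0, 0, -1],
    [0, 0, 0, 0, 0, 0, -1],
    [0, 0, 0, 0, 0, 0, -1],
    [0, 0, 0, 0, 0, 0, -1],
  ],
)

```text
time: 5.55
tcp_pos: [0.5433, 0.2523, 0.1116]
orientation: [[-0.901, 0.387, 0.194], [0.378, 0.922, -0.083], [-0.212, -0.002, -0.977]]
force: [-0.5, -0.4, -2.6]
grip_width: 0.05
grasp_force: 30.0
```

Run:
```python
from h import *
s=r.state(); print(s["q"],s["orientation"][:,2])
im=optics.grab_frame("wrist");a=im[60:300,150:380]
t=optics.grab_frame("top")[130:250,120:235]
cv2.imwrite("pics/w2.png",np.hstack([cv2.resize(a,(400,417)),cv2.resize(t,(400,417),interpolation=cv2.INTER_CUBIC)])[:,:,::-1])
```

```text
[ 0.30864079  0.22022003  1.75474251 -0.16421375  1.01051704 -0.78866528] [ 0.19446853 -0.08334812 -0.97736129]
```

View pics/w2.png

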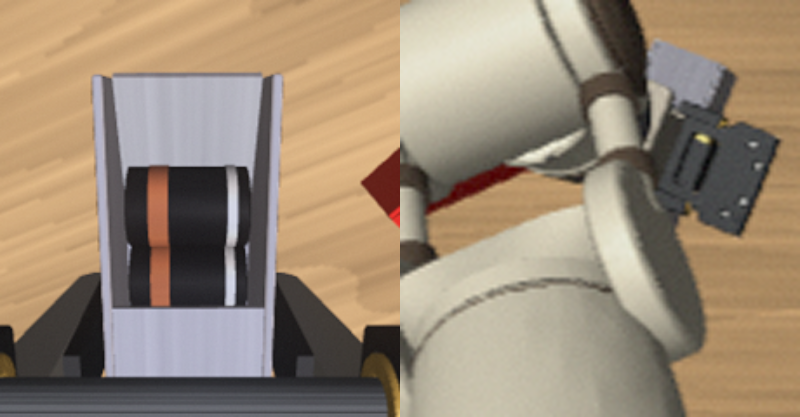

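Both motors have rolled forward against the ramp. I'll hold the tilt about another second, then fit a quick kinematic model to choose a reachable pouring pose.

Call:
send_rows(
  commands=[
    [0, 0, 0, 0, 0, 0, -1],
    [0, 0, 0, 0, 0, 0, -1],
    [0, 0, 0, 0, 0, 0, -1],
    [0, 0, 0, 0, 0, 0, -1],
    [0, 0, 0, 0, 0, 0, -1],
    [0, 0, 0, 0, 0, 0, -1],
    [0, 0, 0, 0, 0, 0, -1],
    [0, 0, 0, 0, 0, 0, -1],
    [0, 0, 0, 0, 0, 0, -1],
    [0, 0, 0, 0, 0, 0, -1],
    [0, 0, 0, 0, 0, 0, -1],
    [0, 0, 0, 0, 0, 0, -1],
  ],
)

```text
time: 6.85
tcp_pos: [0.5432, 0.2523, 0.1116]
orientation: [[-0.901, 0.387, 0.195], [0.378, 0.922, -0.083], [-0.212, -0.002, -0.977]]
force: [0.0, 0.0, -3.3]
grip_width: 0.0497
grasp_force: 30.0
```

```bash
cat > k.py <<'E'
from h import *
from scipy.spatial.transform import Rotation as Ro
from scipy.optimize import least_squares
def fk(q,p):
    L1,L2,L3,h,d,o4,o6=p; z=lambda a:Ro.from_euler('z',a); y=lambda a:Ro.from_euler('y',a); v=np.array
    R=z(q[0]); x=R.apply([0,d,h]); R=R*y(q[1]); x=x+R.apply([0,0,L1]); R=R*y(q[2])
    x=x+R.apply([0,0,L2]); R=R*z(q[3])*y(q[4]); x=x+R.apply([0,0,L3]); R=R*z(q[5]+o6)
    return x,R
E
python3 - <<'E'
from k import *
s=r.state()
Q=[[.963874,.158518,1.597186,0,1.386158,-.210081],[.232641,.21803,1.529294,.000476,1.394949,-.939814],s["q"]]
X=[[.222197,.530227,.214442],[.542389,.251883,.214353],s["tcp_pos"]]
O=[Ro.from_matrix([[-.922287,.386506,0],[.386506,.922287,0],[0,0,-1]]),None,Ro.from_matrix(s["orientation"])]
def res(p):
    e=[]
    for q,x,o in zip(Q,X,O):
        a,R=fk(q,p); e+=list(a-x)
        if o is not None: e+=list(.3*(R*o.inv()).as_rotvec())
    return e
best=min((least_squares(res,[.41,.5,.3,.4,d,0,o]) for d in(.12,-.12) for o in(0,1.57,3.1,-1.57)),key=lambda b:b.cost)
p=best.x; print(p.round(3),np.abs(best.fun).max())
lo=np.array([-2.91,-.94,.18,-1.29,.17,-3]);hi=np.array([2.91,2.29,2.7,4.43,2.64,3])
c,_=np.array([.460,.0095]),0
for psi in (-.40,-.12,.2,.5,.8,1.1,1.45):   # tin yaw
  for T in (.21,.9):
    f=-np.array([np.cos(psi),np.sin(psi)])
    lip=c-f*.02
    tcp=np.r_[lip-f*(.0756*np.cos(T)+.014*np.sin(T)), .070+.0756*np.sin(T)-.014*np.cos(T)]
    ax=-T*np.array([-np.sin(psi),np.cos(psi),0])
    R0=Ro.from_rotvec(ax)*Ro.from_matrix(np.array([[f[0],-np.sin(psi),0],[f[1],np.cos(psi),0],[0,0,-1]]))
    def e(q):
        x,R=fk(q,p); return np.r_[x-tcp,.3*(R*R0.inv()).as_rotvec()]
    b=least_squares(e,np.clip(s["q"],lo,hi),bounds=(lo,hi)); print(psi,T,tcp.round(3),b.x.round(2),round(b.cost**.5,5))
E
```

```text
[0.356 0.514 0.29  0.247 0.118 0.    7.854] 0.003735441623508917
-0.4 0.21 [ 0.549 -0.028  0.072] [-0.25  0.08  1.99 -0.04  0.86 -1.4 ] 0.0
-0.4 0.9 [ 0.532 -0.021  0.121] [-0.16 -0.35  2.5  -1.06  0.21 -0.37] 0.0
-0.12 0.21 [ 0.556 -0.002  0.072] [-0.23  0.09  1.99  0.03  0.86 -1.7 ] 0.0
-0.12 0.9 [0.537 0.    0.121] [-0.3  -0.42  2.55  0.86  0.19 -2.53] 0.0
0.2 0.21 [0.555 0.029 0.072] [-0.21  0.09  1.99  0.11  0.88 -2.04] 0.0
0.2 0.9 [0.536 0.025 0.121] [-0.42 -0.43  2.53  1.07  0.52 -3.  ] 0.00785
0.5 0.21 [0.545 0.056 0.072] [-0.19  0.08  2.    0.17  0.91 -2.35] 0.0
0.5 0.9 [0.528 0.047 0.121] [-0.43 -0.4   2.44  0.91  0.75 -3.  ] 0.03284
0.8 0.21 [0.527 0.079 0.072] [-0.17  0.06  2.01  0.21  0.96 -2.66] 0.0
0.8 0.9 [0.514 0.065 0.121] [-0.39 -0.33  2.33  0.78  0.93 -3.  ] 0.06189
1.1 0.21 [0.504 0.096 0.072] [-0.16  0.04  2.04  0.24  1.02 -2.95] 0.0
1.1 0.9 [0.495 0.079 0.121] [-0.32 -0.24  2.2   0.66  1.09 -3.  ] 0.09361
1.45 0.21 [0.472 0.106 0.072] [-0.04  0.02  2.04  0.1   1.06 -3.  ] 0.03703
1.45 0.9 [0.469 0.087 0.121] [-0.23 -0.12  2.06  0.54  1.27 -3.  ] 0.13351
```

Run:
```python
from k import *
s=r.state(); p=[.356,.514,.290,.247,.118,0,7.854]
lo=np.array([-2.91,-.94,.18,-1.29,.17,-3]);hi=np.array([2.91,2.29,2.7,4.43,2.64,3])
c=np.array([.460,.0095])
for psi in (-.7,-1.,-1.3,-1.6):
  q=s["q"]
  for T in (.21,.4,.6,.75,.9):
    f=-np.array([np.cos(psi),np.sin(psi)])
    lip=c-f*.03+[.02,0]
    tcp=np.r_[lip-f*(.0756*np.cos(T)+.014*np.sin(T)), .070+.0756*np.sin(T)-.014*np.cos(T)]
    ax=-T*np.array([-np.sin(psi),np.cos(psi),0])
    R0=Ro.from_rotvec(ax)*Ro.from_matrix(np.array([[f[0],-np.sin(psi),0],[f[1],np.cos(psi),0],[0,0,-1]]))
    def e(q):
        x,R=fk(q,p); return np.r_[x-tcp,.3*(R*R0.inv()).as_rotvec()]
    b=least_squares(e,np.clip(q,lo,hi),bounds=(lo,hi)); q=b.x; print(psi,T,tcp.round(3),b.x.round(2),round(b.cost**.5,5))
```

```text
-0.7 0.21 [ 0.562 -0.059  0.072] [-0.27  0.14  1.92 -0.11  0.89 -1.08] 0.0
-0.7 0.4 [ 0.56  -0.058  0.087] [-0.22  0.03  2.05 -0.27  0.72 -0.92] 0.0
-0.7 0.6 [ 0.557 -0.055  0.101] [-0.16 -0.07  2.17 -0.56  0.58 -0.63] 0.0
-0.7 0.75 [ 0.553 -0.052  0.111] [-0.11 -0.12  2.26 -0.89  0.51 -0.3 ] 0.0
-0.7 0.9 [ 0.547 -0.047  0.121] [-0.05 -0.14  2.33 -1.28  0.52  0.11] 0.0
-1.0 0.21 [ 0.538 -0.08   0.072] [-0.29  0.11  1.95 -0.17  0.92 -0.77] 0.0
-1.0 0.4 [ 0.537 -0.079  0.087] [-0.22  0.03  2.04 -0.39  0.81 -0.55] 0.0
-1.0 0.6 [ 0.534 -0.075  0.101] [-0.13 -0.02  2.13 -0.69  0.75 -0.25] 0.0
-1.0 0.75 [ 0.531 -0.07   0.111] [-0.05 -0.04  2.18 -0.95  0.75  0.02] 0.0
-1.0 0.9 [ 0.528 -0.065  0.121] [ 0.02 -0.02  2.22 -1.2   0.8   0.28] 0.0
-1.3 0.21 [ 0.509 -0.093  0.072] [-0.31  0.08  1.99 -0.21  0.97 -0.47] 0.0
-1.3 0.4 [ 0.508 -0.092  0.087] [-0.21  0.04  2.04 -0.45  0.92 -0.24] 0.0
-1.3 0.6 [ 0.507 -0.087  0.101] [-0.1   0.03  2.07 -0.72  0.93  0.04] 0.0
-1.3 0.75 [ 0.505 -0.082  0.111] [-0.02  0.05  2.09 -0.91  0.97  0.24] 0.0
-1.3 0.9 [ 0.504 -0.075  0.121] [ 0.06  0.09  2.1  -1.08  1.05  0.42] 0.0
-1.6 0.21 [ 0.477 -0.097  0.072] [-0.33  0.04  2.03 -0.24  1.02 -0.18] 0.0
-1.6 0.4 [ 0.477 -0.096  0.087] [-0.21  0.05  2.03 -0.46  1.04  0.05] 0.0
-1.6 0.6 [ 0.477 -0.091  0.101] [-0.09  0.08  2.02 -0.68  1.1   0.27] 0.0
-1.6 0.75 [ 0.477 -0.085  0.111] [-0.01  0.14  2.   -0.83  1.18  0.42] 0.0
-1.6 0.9 [ 0.477 -0.078  0.121] [ 0.06  0.2   1.98 -0.96  1.27  0.55] 0.0
```

Pouring with tin yaw -1.3 (spout towards +y, tin on the -y side) is well inside the joint ranges. I'll raise, yaw and carry it there.

Call:
send_rows(
  commands=[
    [0, 0, 0, 0, 0, 1, -1],
    [0, 0, 0, 0, 0, 2, -1],
    [0, 0, 0, 0, -0.5, 2, -1],
    [0, 0, -0.05, -0.2, -1, 2, -1],
    [0, 0, -0.06, -0.2, -1.5, 1, -1],
    [0, 0, -0.06, -0.2, -2, 0, -1],
    [0, 0, -0.06, -0.2, -2.4, 0, -1],
    [0, 0, -0.06, -0.2, -2.4, 0, -1],
    [0, 0, -0.06, -0.2, -2.4, 0, -1],
    [0, 0, -0.06, -0.2, -2.4, 0, -1],
    [0, 0, -0.06, -0.2, -2.4, 0, -1],
    [0, 0, -0.06, -0.2, -2.4, 0, -1],
    [0, 0, -0.06, -0.2, -2.4, 0, -1],
    [0, 0, -0.06, -0.3, -2.4, 0, -1],
    [0, 0, -0.06, -0.3, -2.4, 0, -1],
    [0, 0, -0.06, -0.3, -2.4, 0, -1],
    [0, 0, -0.06, -0.3, -2.4, 0, -1],
    [0, 0, -0.06, -0.3, -2, 0, -1],
    [0, 0, -0.02, -0.2, -1, 0, -1],
    [0, 0, 0, 0, -0.4, 0, -1],
  ],
)

```text
time: 8.85
tcp_pos: [0.5063, -0.0963, 0.1922]
orientation: [[-0.255, 0.966, 0.054], [0.944, 0.26, -0.205], [-0.212, -0.001, -0.977]]
force: [0.3, -0.1, -2.3]
grip_width: 0.0496
grasp_force: 30.0
```

Call:
send_rows(
  commands=[
    [0, 0, 0, 0, 0, 0, -1],
    [0, 0, 0, 0, 0, 0, -1],
    [0, 0, 0, 0, 0, 0, -1],
  ],
)

```text
time: 9.15
tcp_pos: [0.5063, -0.0949, 0.1916]
orientation: [[-0.257, 0.965, 0.054], [0.943, 0.262, -0.204], [-0.211, -0.002, -0.977]]
force: [0.0, 0.1, -2.9]
grip_width: 0.0502
grasp_force: 30.0
```

Run:
```python
from h import *
s=r.state(); print(s["q"].round(2),s["tcp_pos"],s["orientation"].round(3).tolist())
a=optics.grab_frame("wrist");t=optics.grab_frame("scene")[100:300,120:370]
cv2.imwrite("pics/w3.png",np.hstack([cv2.resize(a,(400,300)),cv2.resize(t,(400,300),interpolation=cv2.INTER_CUBIC)])[:,:,::-1])
```

```text
[-0.31 -0.04  1.87 -0.19  1.21 -0.51] [ 0.50632169 -0.09493409  0.19162148] [[-0.257, 0.965, 0.054], [0.943, 0.262, -0.204], [-0.211, -0.002, -0.977]]
```

View pics/w3.png

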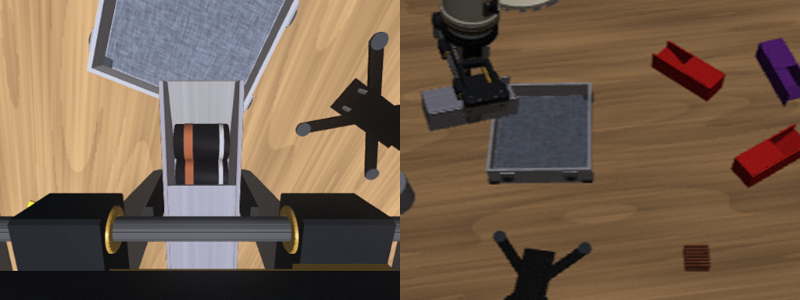

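The motors are still resting on the ramp at about (205,150), and the spout points at the case. Lowering, then tipping slowly.

Call:
send_rows(
  commands=[
    [0, 0, 0, 0.1, 0, -1, -1],
    [0, 0, 0, 0.1, 0.1, -2, -1],
    [0, 0, 0, 0, 0.1, -2, -1],
    [0, 0, 0, 0, 0, -2, -1],
    [0, 0, 0, 0, 0, -2, -1],
    [0, 0, 0, 0, 0, -1.5, -1],
    [0, 0, 0, 0, 0, -0.5, -1],
    [0, 0, 0, 0, 0, 0, -1],
    [0, 0, 0, 0, 0, 0, -1],
  ],
)

```text
time: 10.15
tcp_pos: [0.5088, -0.0938, 0.0822]
orientation: [[-0.255, 0.965, 0.055], [0.943, 0.261, -0.205], [-0.212, -0.001, -0.977]]
force: [-0.3, -0.9, -2.8]
grip_width: 0.0498
grasp_force: 30.0
```

Call:
send_rows(
  commands=[
    [-0.048, -0.013, 0, 0, 0.05, 0.38, -1],
    [-0.048, -0.013, 0, 0, 0.05, 0.38, -1],
    [-0.048, -0.013, 0, 0, 0.05, 0.38, -1],
    [-0.048, -0.013, 0, 0, 0.1, 0.36, -1],
    [-0.048, -0.013, 0, 0, 0.1, 0.36, -1],
    [-0.048, -0.013, 0, 0, 0.1, 0.36, -1],
    [-0.048, -0.013, 0, -0.05, 0.1, 0.36, -1],
    [-0.048, -0.013, 0, -0.05, 0.1, 0.35, -1],
    [-0.048, -0.013, 0, -0.05, 0.15, 0.35, -1],
    [-0.048, -0.013, 0, -0.05, 0.15, 0.34, -1],
    [-0.048, -0.013, 0, -0.05, 0.2, 0.34, -1],
    [-0.048, -0.013, 0, -0.05, 0.2, 0.33, -1],
    [-0.048, -0.013, 0, -0.05, 0.2, 0.33, -1],
    [-0.048, -0.013, 0, -0.05, 0.2, 0.33, -1],
    [0, 0, 0, 0, 0, 0, -1],
    [0, 0, 0, 0, 0, 0, -1],
    [0, 0, 0, 0, 0, 0, -1],
    [0, 0, 0, 0, 0, 0, -1],
    [0, 0, 0, 0, 0, 0, -1],
  ],
)

```text
time: 12.05
tcp_pos: [0.5044, -0.0765, 0.1314]
orientation: [[-0.159, 0.966, 0.205], [0.593, 0.259, -0.762], [-0.789, -0.0, -0.614]]
force: [-0.1, 0.1, -3.1]
grip_width: 0.0498
grasp_force: 30.0
```

Run:
```python
from h import *
s=r.state(); print(s["q"].round(2),s["tcp_pos"],s["orientation"].round(3).tolist())
a=optics.grab_frame("wrist");t=optics.grab_frame("scene")[120:260,120:307]
cv2.imwrite("pics/w4.png",np.hstack([cv2.resize(a,(400,300)),cv2.resize(t,(400,300),interpolation=cv2.INTER_CUBIC)])[:,:,::-1])
```

```text
[ 0.11  0.17  2.04 -1.08  1.09  0.46] [ 0.50444136 -0.07649101  0.13144834] [[-0.159, 0.966, 0.205], [0.593, 0.259, -0.762], [-0.789, -0.0, -0.614]]
```

View pics/w4.png

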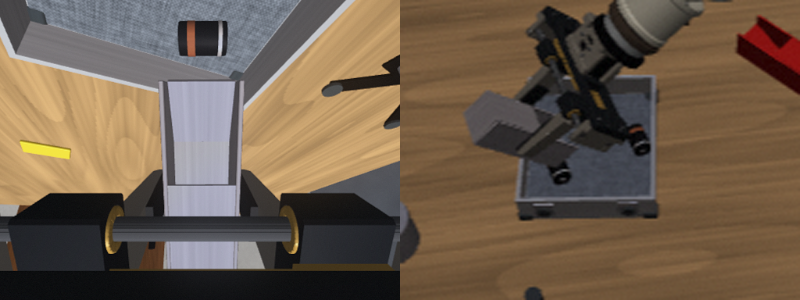

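Both motors lie in the case, at about (560,172) and (640,140) in the scene crop, and the tin is empty. Lifting and levelling it.

Call:
send_rows(
  commands=[
    [0, 0, 0, 0, 0, 2, -1],
    [0, 0, 0, 0, 0, 3, -1],
    [0, 0, 0, 0, 0, 2, -1],
    [0.044, 0.012, 0, 0, 0, 0, -1],
    [0.088, 0.0235, 0, 0, 0, 0, -1],
    [0.088, 0.0235, 0, 0, 0, 0, -1],
    [0.088, 0.0235, 0, 0, 0, 0, -1],
    [0.088, 0.0235, 0, 0, 0, 0, -1],
    [0.088, 0.0235, 0, 0, 0, 0, -1],
    [0.088, 0.0235, 0, 0, 0, 0, -1],
    [0.088, 0.0235, 0, 0, 0, 0, -1],
    [0.088, 0.0235, 0, 0, 0, 0, -1],
    [0.088, 0.0235, 0, 0, 0, 0, -1],
    [0.044, 0.012, 0, 0, 0, 0, -1],
    [0, 0, 0, 0, 0, 0, -1],
    [0, 0, 0, 0, 0, 0, -1],
  ],
)

```text
time: 13.75
tcp_pos: [0.5039, -0.0764, 0.2008]
orientation: [[-0.26, 0.966, -0.001], [0.966, 0.26, 0.001], [0.001, -0.0, -1.0]]
force: [0.4, 0.3, -1.4]
grip_width: 0.0499
grasp_force: 30.0
```

Call:
send_rows(
  commands=[
    [0, 0, 0.03, 0.1, 1, 0, -1],
    [0, 0, 0.06, 0.2, 1.8, 0, -1],
    [0, 0, 0.06, 0.2, 2, 0, -1],
    [0, 0, 0.06, 0.2, 2, 0, -1],
    [0, 0, 0.06, 0.2, 2, 0, -1],
    [0, 0, 0.06, 0.2, 2, 0, -1],
    [0, 0, 0.06, 0.2, 2, 0, -1],
    [0, 0, 0.06, 0.2, 2, 0, -1],
    [0, 0, 0.06, 0.2, 2, 0, -1],
    [0, 0, 0.06, 0.2, 2, 0, -1],
    [0, 0, 0.06, 0.2, 2, 0, -1],
    [0, 0, 0.06, 0.2, 2, 0, -1],
    [0, 0, 0.06, 0.2, 2, 0, -1],
    [0, 0, 0.06, 0.2, 2, 0, -1],
    [0, 0, 0.06, 0.3, 2, 0, -1],
    [0, 0, 0.06, 0.3, 2, 0, -1],
    [0, 0, 0.03, 0.3, 1.5, 0, -1],
    [0, 0, 0, 0.2, 0.6, 0, -1],
    [0, 0, 0, 0, 0, 0, -1],
    [0, 0, 0, 0, 0, 0, -1],
  ],
)

```text
time: 15.75
tcp_pos: [0.5421, 0.2525, 0.201]
orientation: [[-0.94, 0.341, -0.001], [0.341, 0.94, 0.0], [0.002, -0.0, -1.0]]
force: [0.2, -0.1, -2.5]
grip_width: 0.0498
grasp_force: 30.0
```

Call:
send_rows(
  commands=[
    [0, 0, -0.05, 0.1, 0, -2, -1],
    [0, 0, 0, 0, 0, -3, -1],
    [0, 0, 0, 0, 0, -3, -1],
    [0, 0, 0, 0, 0, -3, -1],
    [0, 0, 0, 0, 0, -3, -1],
    [0, 0, 0, 0, 0, -2, -1],
    [0, 0, 0, 0, 0, -1.5, -1],
    [0, 0, 0, 0, 0, -0.6, -1],
    [0, 0, 0, 0, 0, -0.4, -1],
    [0, 0, 0, 0, 0, 0, -1],
    [0, 0, 0, 0, 0, 0, -1],
    [0, 0, 0, 0, 0, 0, -1],
  ],
)

```text
time: 16.95
tcp_pos: [0.544, 0.253, 0.0172]
orientation: [[-0.922, 0.387, 0.001], [0.387, 0.922, 0.002], [-0.0, 0.002, -1.0]]
force: [-0.5, -1.0, -1.9]
grip_width: 0.0498
grasp_force: 30.0
```

Call:
send_rows(
  commands=[
    [0, 0, 0, 0, 0, -0.2, -1],
    [0, 0, 0, 0, 0, -0.2, -1],
    [0, 0, 0, 0, 0, 0, -1],
    [0, 0, 0, 0, 0, 0, -1],
  ],
)

```text
time: 17.35
tcp_pos: [0.5437, 0.253, 0.0131]
orientation: [[-0.922, 0.387, -0.0], [0.387, 0.922, 0.001], [0.001, 0.001, -1.0]]
force: [-2.2, 0.4, 5.9]
grip_width: 0.0498
grasp_force: 30.0
```

Contact at the same height as the pick, so I'll release and retreat.

Call:
send_rows(
  commands=[
    [0, 0, 0, 0, 0, 0, 0.5],
    [0, 0, 0, 0, 0, 0, 0.5],
    [0, 0, 0, 0, 0, 0, 0.5],
    [0, 0, 0, 0, 0, 0, 0.5],
    [0, 0, 0, 0, 0, 1, 0.5],
    [0, 0, 0, 0, 0, 3, 0.5],
    [0, 0, 0, 0, 0, 4, 0.5],
    [0, 0, 0, 0, 0, 4, 0.5],
    [0, 0, 0, 0, 0, 4, 0.5],
    [0, 0, 0, 0, 0, 4, 0.5],
    [0, 0, 0, 0, 0, 0, 0.5],
    [0, 0, 0, 0, 0, 0, 0.5],
  ],
)

```text
time: 18.55
tcp_pos: [0.5439, 0.253, 0.2137]
orientation: [[-0.922, 0.387, 0.002], [0.387, 0.922, 0.002], [-0.001, 0.002, -1.0]]
force: [0.1, -0.5, -1.2]
grip_width: 0.069
grasp_force: 0.0
```

Run:
```python
from h import *
s=r.state(); print(s["tcp_pos"],s["force"],s["grip_width"])
a=optics.grab_frame("wrist");t=optics.grab_frame("scene")[120:260,160:347]
cv2.imwrite("pics/w5.png",np.hstack([cv2.resize(a,(400,300)),cv2.resize(t,(400,300),interpolation=cv2.INTER_CUBIC)])[:,:,::-1])
```

```text
[0.54387055 0.25296323 0.21371246] [ 0.05526795 -0.46827392 -1.19244442] 0.06896916870413179
```

View pics/w5.png

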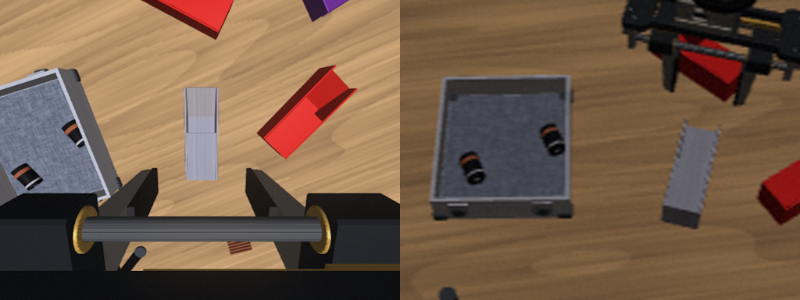

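The tin stands upright and empty at (200,133), and both motors lie inside the case at (472,168) and (552,138) in the scene crop.

```bash
python3 -c "
from rig import r
print(r.hand_in())"
```

```text
the job is handed in; nothing more can be done
None
```

The job is handed in (no verdict came back): the tilt was held for about 2 s, both motors are in the case, and the empty tin stands upright on the bench, released.

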